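Prop the slip box's lid on its long stay

TASK

The lid of the wooden slip box is standing fully open. Flip up the longer of the box's two stays as far as it goes, then bring the lid down gently, without letting it drop, until it rests on that stay and is propped half open, and let go.

Things in the scene. Friction and masses are not known exactly. Their poses are not given: they have to be found in the camera images.
- box: Open wooden slip box fixed to the desk, 245 mm deep (x) by 260 wide (y), 8 mm walls; origin at the centre of its underside, x pointing away from the robot to the hinged side, z up. Side and front rims 55 mm high. Lid hinge axis along y at x +122.5, z 73. On each side rim lies a flat-bar steel stay, one long, one short (70 mm); which side has which varies. Flat things up to 16 mm thick lie in the box.
- lid (a joint): Hinge angle of the flat plywood lid (247 mm from hinge to free edge, 260 wide, 9 thick, underside on the hinge axis, 0.45 kg), rad: 0 closed, level; 1.57 upright; 1.72 leaning back on its stop. Starts at 1.62 to 1.72 and stays there by itself, but falls shut if tipped forward of upright. On the long stay fully up it rests at about 1.10, on the short one at about 0.73.
- lid_edge (a point): Middle of the lid's free edge, half way through its 9 mm thickness (the lid open: middle of its top edge, 320 mm above the desk). Its x axis points from the edge to the hinge, its y axis along the edge.
- long_stay (a joint): Angle of the long stay, pivoted about the box's y axis at box x +17.5, y +126 or -126, z 64 mm. rad: 0 folded along the rim, pointing to the front wall; 1.57 upright; 2.18 fully up at its stop, leaning back towards the lid's hinge. Starts at 0 to 0.2. Stiff hinge: about 1.5 N at the tip turns it, and it stays where it is left.
- long_stay_tip (a point): Centre of the black rubber cross-roller on the long stay's free end, 105 mm from its pivot: 14 mm in diameter, 24 mm long along the box's y. Folded, it overhangs the 8 mm side wall by 8 mm on both sides, so its two ends can be pinched from above; held so, it can turn between the fingers as the stay swings.

How it is judged:
On the way:
1. the long stay is flipped up while the lid is still fully open (value of joint long_stay above 1.95 rad and value of joint lid above 1.4 rad), for 0.2 s.
At the end, for the whole second after the job is handed in: The long stay is up (beyond 1.95 rad, within 13 degrees of its stop) and the lid rests on it, still, at 0.95 to 1.25 rad (value of joint long_stay above 1.95 rad and value of joint lid between 0.95 and 1.25 rad and velocity of joint lid between -0.05 and 0.05 rad/s); the robot touches nothing.
It fails at once if the lid is let drop (it closes faster than 2.5 rad/s) (velocity of joint lid below -2.5 rad/s).
It also fails if it takes over 56 s, if anything falls off the work surface, if the arm or the gripper's body presses on something with over 40 N, if the wrist force passes 120 N, or if a joint passes its speed limit or range.

ROBOT

A 6-joint arm with a two-finger parallel gripper is mounted at the origin on the work surface. World frame = base frame: x ahead of the robot, y to its left, z up, the work surface at z = 0. Lengths are in m, angles in rad, forces in N, time in s.
With the tool pointing down it reaches from about 0.25 to 0.775 m from the base axis. Payload 4 kg.
Tool frame: the origin (TCP) lies midway between the tips of the shut fingers; the grasp point (between the pads) lies 19 mm behind it (robot.grip_point_offset is the distance from the TCP to the grasp point, in m); z points along the fingers, x is the direction in which the jaws open and shut, and the axes are right-handed (so a half turn about z gives the same grasp; the last joint's range is limited). The gripper opens to 94 mm and grips with 3 to 60 N. Pads are 16 mm wide; open, the fingers measure 119 mm over their backs; the gripper's body (75 mm by 177 mm) begins 78 mm behind the grasp point.
Start: joints at [-1.329, 0.087, 1.371, -0, 1.684, -0.103], TCP at [0.186, -0.518, 0.184] pointing down, gripper open.
Joint ranges: [-3.1, 3.1], [-0.76, 2.03], [0.27, 2.55], [-1.08, 4.22], [0.17, 2.65], [-2.57, 2.57]. Speed limits (rad/s): [2.79, 2.79, 3.14, 3.14, 3.14, 3.14].

INTERFACE

Orientations are given as a 3x3 rotation matrix whose columns are the frame's x, y, z axes.
In Python, from rig import robot gives the robot as it stands. The module is installed in compiled form; this text tells all that it offers. Calls block until the motion is done:
- robot.reach(position, orientation): joint-space move of the TCP to a pose.
- robot.move_linear(position, attitude=None, v=0.15): straight line of the TCP; attitude=None keeps the orientation; v is the mean speed in m/s.
- robot.set_joints(angles): joint-space move.
- robot.command_gripper(opening, squeeze=None): finger opening in m; squeeze is the grip in N (None keeps the last); returns when the fingers have stopped.
- robot.wait(seconds).
- robot.inverse_kinematics(position, orientation): joint angles nearest the present ones, or None.
- robot.observe(): the state.
- robot.snapshot(name): name is "side" or "top" or "wrist"; returns the picture (480x640x3 uint8, red, green, blue); there is no depth.
- robot.calibration(name): a dict with "fov_y" (degrees; the focal length in pixels is half the picture's height over the tangent of half this angle, whatever the lens; pixels are square), "cx", "cy" (the principal point, pixels), "k1" (the pictures are not rectified: a ray, as slopes to the right and down, at radius r is drawn at 1 + k1 r^2 times it, then the intrinsics apply), "rvec" (rotation vector, rad) and "tvec" (3), from world to camera coordinates, as OpenCV has them; the wrist camera has in their place "T_tool_cam" (4x4, takes a point from camera to tool coordinates, whose origin is the TCP and whose axes are the tool frame's). Camera axes: x right, y down, z forward; pixel columns grow to the right and rows downward; lengths in m; the calibration is good to about 2 mm. A picture is of the moment at which its call begins: read the wrist's pose just before it. calibration takes no time and is no camera call.
A pose or a line that the arm cannot do raises robot.IKError and nothing moves.
- robot.close_job(): hands the job in, once; it reports no verdict.
The state is a dict: "time": time; "joint_pos": joint angles; "joint_vel": joint speeds; "tau": joint torques, N m; "tool_pos": TCP position; "eef_rot": TCP orientation; "ft_force": force on the tool from outside, world axes, zero at the start; "wrist_torque": the same for the moment, N m; "width": finger opening in m.
Only numpy, scipy, OpenCV 4.12 (cv2) and the standard library are available. Lean on these libraries where they do the work, as an engineer would, in place of code of your own. Each camera call takes 0.05 s, during which the arm holds its last target.

## Working session

There is one attempt and no reset: what is moved stays moved. The work goes in short steps, each a Python script; the robot and the scene stay as the last script left them, time stands still between calls to the robot, and variables do not carry over. Pictures are saved under pics/ and viewed, and the job is handed in when it is done.

```bash
mkdir -p pics; cat > h.py <<'E'
import numpy as np, cv2
from rig import robot
def snap(cam,name):
    s=robot.observe(); im=robot.snapshot(cam); cv2.imwrite(f'pics/{name}.png',im[:,:,::-1]); return im,s
def K(cam):
    c=robot.calibration(cam); f=240/np.tan(np.radians(c['fov_y'])/2); return c,f
def pose(cam,s=None):
    c,f=K(cam)
    if 'T_tool_cam' in c:
        T=np.eye(4);T[:3,:3]=s['eef_rot'];T[:3,3]=s['tool_pos']; T=T@np.array(c['T_tool_cam']); return T[:3,:3],T[:3,3]
    R=cv2.Rodrigues(np.array(c['rvec'],float))[0]; return R.T,-R.T@np.array(c['tvec'],float).ravel()
def ray(cam,px,s=None):
    c,f=K(cam); d=np.array([(px[0]-c['cx'])/f,(px[1]-c['cy'])/f]); u=d.copy()
    for _ in range(50): u=d/(1+c['k1']*(u@u))
    R,o=pose(cam,s); v=R@np.array([u[0],u[1],1]); return o,v/np.linalg.norm(v)
def plane(cam,px,z,s=None):
    o,v=ray(cam,px,s); return o+v*(z-o[2])/v[2]
def proj(cam,P,s=None):
    c,f=K(cam);R,o=pose(cam,s); q=R.T@(np.array(P)-o); u=q[:2]/q[2]; u=u*(1+c['k1']*(u@u)); return u*f+[c['cx'],c['cy']]
def tri(rays):
    A=np.zeros((3,3));b=np.zeros(3)
    for o,v in rays:
        M=np.eye(3)-np.outer(v,v);A+=M;b+=M@o
    p=np.linalg.solve(A,b); return p,[np.linalg.norm((np.eye(3)-np.outer(v,v))@(p-o)) for o,v in rays]
E
python3 - <<'E'
from h import *
for c in ['side','top']:
    snap(c,c+'0'); print(c,robot.calibration(c),pose(c)[1])
print(robot.calibration('wrist'));print(robot.observe())
E
```

```text
side {'fov_y': 57.41260532071213, 'cx': 319.21393387161544, 'cy': 233.94909459978436, 'k1': -0.10023570366547639, 'rvec': array([ 2.15449102, -0.44386453,  0.20966862]), 'tvec': array([-0.47788307,  0.18696066,  0.49996933])} [ 0.32999002 -0.4624663   0.43649439]
top {'fov_y': 55.80753826477602, 'cx': 322.2642025114897, 'cy': 236.40817100889493, 'k1': 0.0047590468298786435, 'rvec': array([ 2.1502065 , -2.14308702,  0.11372307]), 'tvec': array([0.03513571, 0.5539744 , 0.67244711])} [0.46478973 0.02242605 0.73741091]
{'fov_y': 58.4456189480401, 'cx': 314.9681609419806, 'cy': 236.6616247181272, 'k1': -0.0768126539324931, 'T_tool_cam': array([[ 9.99999654e-01, -7.64425651e-04,  3.29528562e-04,
        -2.47348450e-04],
       [ 6.56831077e-04,  9.67784484e-01,  2.51779191e-01,
        -7.38398461e-02],
       [-5.11379101e-04, -2.51778888e-01,  9.67784651e-01,
        -1.99359591e-01],
       [ 0.00000000e+00,  0.00000000e+00,  0.00000000e+00,
         1.00000000e+00]])}
{'time': 0.1, 'joint_pos': array([-1.32906060e+00,  8.78835199e-02,  1.37207510e+00,  8.64731728e-07,
        1.68359069e+00, -1.03091496e-01]), 'joint_vel': array([-0.00082283, -0.00333466, -0.00460133,  0.00100835, -0.00042646,
       -0.00029939]), 'tau': array([ 1.26185252e-03, -3.41251588e+01, -3.03302836e+01,  7.20754266e-02,
        3.04628082e-02, -9.41072381e-05]), 'tool_pos': array([ 0.18579297, -0.51711194,  0.18323415]), 'eef_rot': array([[ 3.38033712e-01, -9.41133886e-01, -4.67566819e-04],
       [-9.41131990e-01, -3.38033975e-01,  1.89997235e-03],
       [-1.94618183e-03, -2.02212616e-04, -9.99998086e-01]]), 'ft_force': array([ 0.10525878, -0.44109538,  0.37453198]), 'wrist_torque': array([-0.00010839,  0.00173973,  0.02806415]), 'width': 0.09357538341605927}
```

View pics/side0.png

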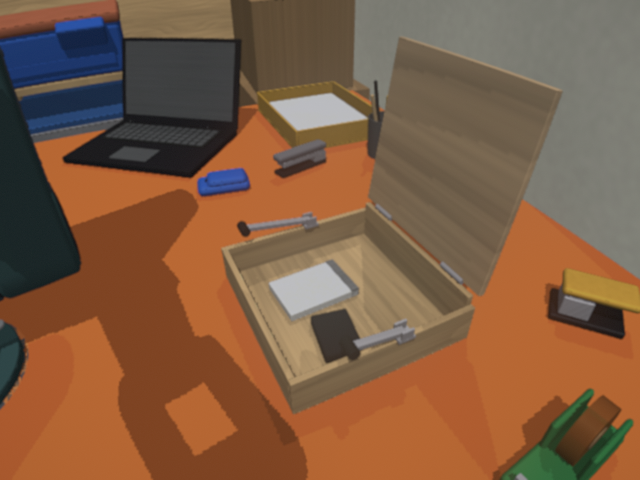

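View pics/top0.png

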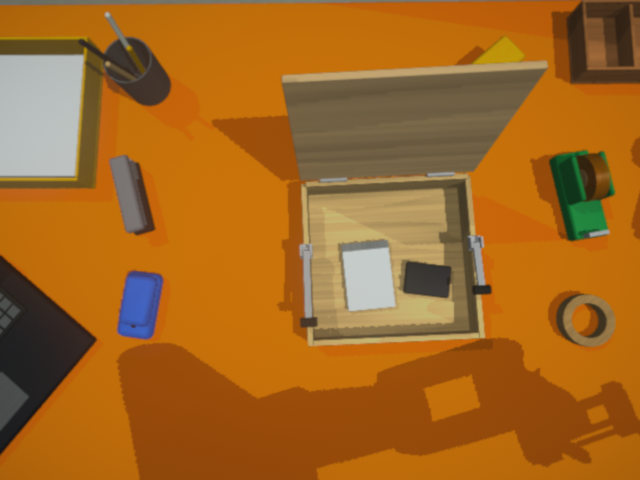

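The top view shows the long stay on the left (+y) rim: bracket about (306,249), roller about (309,322). The short one is on the right, roller about (482,290). The lid is open.

```bash
python3 - <<'E'
import cv2
im=cv2.imread('pics/top0.png')[165:355,285:500]; cv2.imwrite('pics/top0z.png',cv2.resize(im,None,fx=3.1,fy=3.1,interpolation=cv2.INTER_CUBIC))
im=cv2.imread('pics/side0.png')[190:410,215:480]; cv2.imwrite('pics/side0z.png',cv2.resize(im,None,fx=2.7,fy=2.7,interpolation=cv2.INTER_CUBIC))
E
```

```text
(no output)
```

View pics/top0z.png

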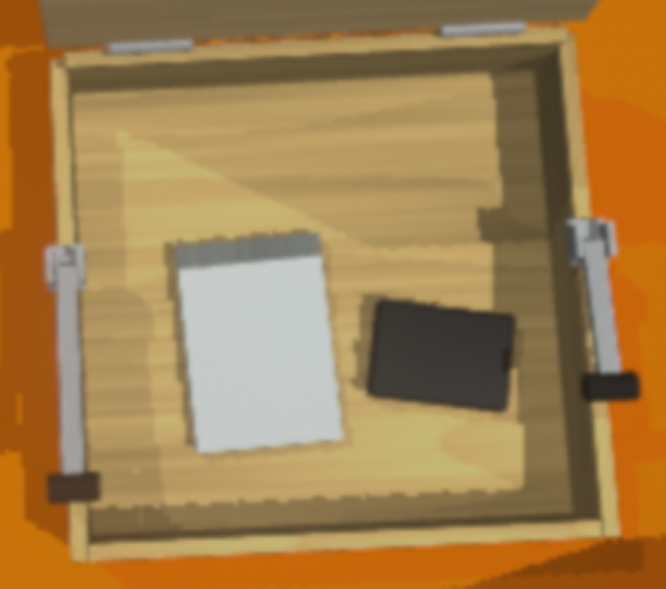

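View pics/side0z.png

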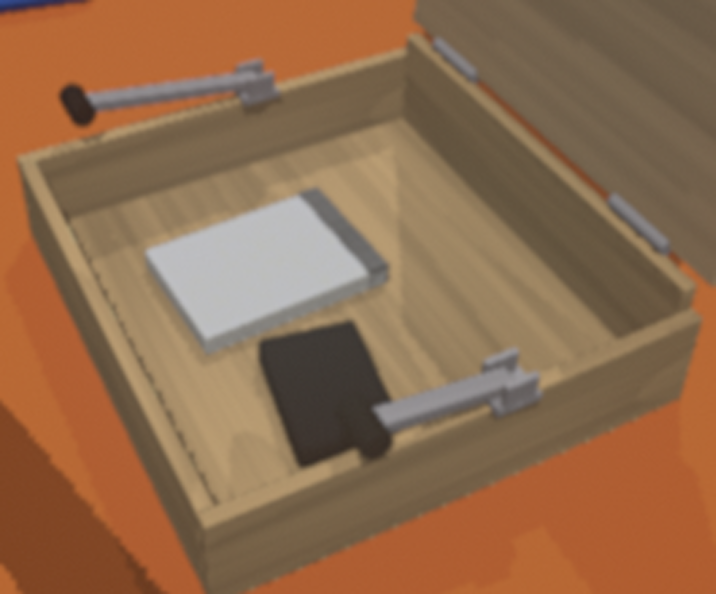

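```bash
cat >> h.py <<'E'
def boxpose():
    L=plane('top',(309.0,345.4),.055);R=plane('top',(484.2,337.7),.055)
    return L,R
E
python3 - <<'E'
from h import *
L,R=boxpose(); print(L,R,np.linalg.norm(L-R))
Ls=plane('side',(215+20/2.7,190+160/2.7),.055);Rs=plane('side',(215+205/2.7,190+527/2.7),.055);print('side',Ls,Rs,np.linalg.norm(Ls-Rs))
for a,b in [(L,R),(Ls,Rs),((L+Ls)/2,(R+Rs)/2)]:
    y=(a-b);y/=np.linalg.norm(y);x=np.array([y[1],-y[0],0]);yaw=np.arctan2(x[1],x[0])
    o=(a+b)/2+x*.1225;o[2]=0
    B=np.array([x,y,[0,0,1]]).T
    print('yaw',yaw,'o',o)
    for nm,P in dict(piv=(.0175,.126,.064),tip0=(.0175-.105,.126,.064),spiv=(.0175,-.126,.064),bl=(.1225,.13,.055),br=(.1225,-.13,.055)).items():
        W=o+B@np.array(P); print(nm,W.round(4),proj('top',W).round(1),proj('side',W).round(1))
p,e=tri([ray('top',(308.9,322.1)),ray('side',(243.5,228.5))]);print('tip',p,e,B.T@(p-o))
p,e=tri([ray('top',(285+320/3.1-68,0+79)),ray('side',(400,40))]);print('lidcornerL',p,e,B.T@(p-o))
p,e=tri([ray('top',(546,66)),ray('side',(557,93))]);print('lidcornerR',p,e,B.T@(p-o))
p,e=tri([ray('top',(284,79)),ray('side',(400,40))]);print('lidcornerL',p,e,B.T@(p-o))
E
```

```text
[0.38942719 0.05537317 0.055     ] [ 0.40229517 -0.20135724  0.055     ] 0.2570527018204598
side [0.39034099 0.05242347 0.055     ] [ 0.4032035  -0.20155506  0.055     ] 0.2543040263887447
yaw 0.050080647262720844 o [ 0.51820759 -0.06685972  0.        ]
piv [0.5294 0.0599 0.064 ] [306.5 250.2] [309.8 219.5]
tip0 [0.4245 0.0546 0.064 ] [309.4 321.6] [244.3 237.7]
spiv [ 0.542  -0.1918  0.064 ] [475.9 242.2] [404.3 331.2]
bl [0.634  0.0691 0.055 ] [301.4 183.2] [367.3 206.8]
br [ 0.6471 -0.1906  0.055 ] [470.6 174.8] [476.6 308.4]
yaw 0.05060083203410804 o [ 0.51911545 -0.06836983  0.        ]
piv [0.5302 0.0584 0.064 ] [307.5 249.7] [310.7 219.9]
tip0 [0.4254 0.053  0.064 ] [310.5 321. ] [245.1 238.2]
spiv [ 0.543  -0.1933  0.064 ] [476.9 241.6] [405.7 331.9]
bl [0.6349 0.0677 0.055 ] [302.4 182.7] [368.1 207.1]
br [ 0.648 -0.192  0.055] [471.6 174.2] [478.  308.9]
yaw 0.05033934158415292 o [ 0.51866153 -0.06761495  0.        ]
piv [0.5298 0.0591 0.064 ] [307.  249.9] [310.3 219.7]
tip0 [0.4249 0.0538 0.064 ] [310.  321.3] [244.7 237.9]
spiv [ 0.5425 -0.1926  0.064 ] [476.4 241.9] [405.  331.5]
bl [0.6345 0.0684 0.055 ] [301.9 182.9] [367.7 206.9]
br [ 0.6475 -0.1913  0.055 ] [471.1 174.5] [477.3 308.7]
tip [0.42499323 0.05451058 0.08025469] [np.float64(0.0002490527313539039), np.float64(0.00024905273135391714)] [-0.08740453  0.12668404  0.08025469]
lidcornerL [0.66121815 0.03770212 0.32197688] [np.float64(0.009525445918372186), np.float64(0.009525445918372158)] [0.14767539 0.09801048 0.32197688]
lidcornerR [ 0.68592487 -0.18591744  0.3137854 ] [np.float64(0.0010417497015641273), np.float64(0.0010417497015639855)] [ 0.1610987 -0.126569   0.3137854]
lidcornerL [0.67408157 0.07066493 0.31195797] [np.float64(0.001893161362975561), np.float64(0.0018931613629756831)] [0.16218113 0.13028428 0.31195797]
```

```bash
cat >> h.py <<'E'
YAW=.0503; O=np.array([.51866,-.06761,0]); c_,s_=np.cos(YAW),np.sin(YAW)
B=np.array([[c_,-s_,0],[s_,c_,0],[0,0,1.]])
def W(p): return O+B@np.array(p,float)
def stay_pose(th,a,back=0.0,dy=0,dx=0):
    # tip position at angle th; tool tilt a; back = retreat along tool
    p=np.array([.0175+dx-.105*np.cos(th),.126+dy,.064+.105*np.sin(th)])
    z=np.array([np.sin(a),0,-np.cos(a)]);x=np.array([0,1.,0]);y=np.cross(z,x)
    return W(p+z*(robot.grip_point_offset-back)),B@np.array([x,y,z]).T
def lid_pose(th,ins,sgn=1,y0=0.,n=0.,back=0.):
    # grasp point at distance .247-ins from hinge, mid-thickness (4.5 mm above underside)+n
    u=np.array([-np.cos(th),0,np.sin(th)]); nn=np.array([np.sin(th),0,np.cos(th)])
    p=np.array([.1225,y0,.073])+u*(.247-ins+back)+nn*(.0045+n)
    z=-u; x=sgn*nn; y=np.cross(z,x)
    return W(p+z*robot.grip_point_offset),B@np.array([x,y,z]).T
E
python3 - <<'E'
from h import *
print(robot.grip_point_offset)
for a in (0.0,.3,.5):
    for th in (.155,.8,1.5,2.18):
        p,R=stay_pose(th,a);q=robot.inverse_kinematics(p,R);print('stay',a,th,None if q is None else np.round(q,2))
for sg in (1,-1):
  for th in (1.72,1.6,1.4,1.2,1.05):
    for back in (0,.06):
        p,R=lid_pose(th,.012,sg,back=back);q=robot.inverse_kinematics(p,R);print('lid',sg,th,back,None if q is None else np.round(q,2))
E
```

```text
0.0188
stay 0.0 0.155 [-0.01 -0.13  1.83 -0.    1.44 -1.63]
stay 0.0 0.8 [-0.   -0.09  1.68 -0.    1.56 -1.62]
stay 0.0 1.5 [ 0.    0.04  1.49 -0.    1.61 -1.62]
stay 0.0 2.18 [ 0.01  0.2   1.35 -0.    1.59 -1.61]
stay 0.3 0.155 [-0.02 -0.38  2.05  0.02  1.17 -1.65]
stay 0.3 0.8 [-0.02 -0.34  1.91  0.02  1.27 -1.64]
stay 0.3 1.5 [-0.01 -0.19  1.73  0.02  1.3  -1.63]
stay 0.3 2.18 [ 0.   -0.03  1.62  0.02  1.24 -1.62]
stay 0.5 0.155 [-0.04 -0.55  2.21  0.05  0.98 -1.68]
stay 0.5 0.8 [-0.03 -0.5   2.06  0.05  1.08 -1.67]
stay 0.5 1.5 [-0.02 -0.34  1.9   0.04  1.08 -1.65]
stay 0.5 2.18 [-0.01 -0.16  1.8   0.03  1.   -1.64]
lid 1 1.72 0 [-0.15  0.56  0.58 -0.04  2.15 -0.22]
lid 1 1.72 0.06 [-0.15  0.66  0.3  -0.04  2.33 -0.23]
lid 1 1.6 0 [-0.18  0.37  0.83 -0.01  1.97 -0.23]
lid 1 1.6 0.06 [-0.18  0.41  0.65 -0.01  2.11 -0.23]
lid 1 1.4 0 [-0.22  0.09  1.18  0.05  1.71 -0.26]
lid 1 1.4 0.06 [-0.23  0.09  1.06  0.05  1.83 -0.26]
lid 1 1.2 0 [-0.29 -0.17  1.48  0.12  1.47 -0.33]
lid 1 1.2 0.06 [-0.31 -0.2   1.4   0.13  1.59 -0.34]
lid 1 1.05 0 [-0.37 -0.35  1.7   0.21  1.31 -0.42]
lid 1 1.05 0.06 [-0.41 -0.41  1.64  0.22  1.44 -0.43]
lid -1 1.72 0 None
lid -1 1.72 0.06 None
lid -1 1.6 0 None
lid -1 1.6 0.06 None
lid -1 1.4 0 None
lid -1 1.4 0.06 None
lid -1 1.2 0 None
lid -1 1.2 0.06 None
lid -1 1.05 0 None
lid -1 1.05 0.06 None
```

```bash
python3 - <<'E'
from h import *
p,R=stay_pose(.155,.25,back=.09); robot.reach(p,R)
im,s=snap('wrist','w1'); print(s['time'],s['tool_pos'],p)
print(proj('wrist',[.425,.0545,.0803],s))
E
```

```text
2.2833 [0.40890995 0.05250853 0.14938411] [0.40859985 0.05300886 0.14919647]
[316.41668817 237.70806722]
```

View pics/w1.png

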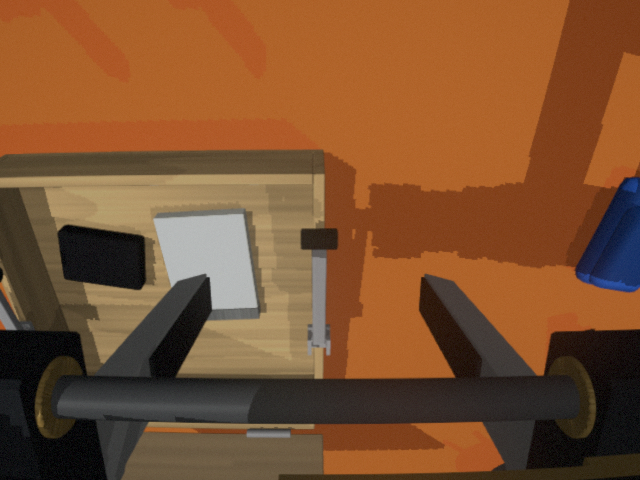

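The roller shows at (319,239), against (316,238) predicted, so the estimate is good to about 1 mm. I'll descend and pinch it.

```bash
python3 - <<'E'
from h import *
p,R=stay_pose(.155,.25); robot.move_linear(p,v=.1)
robot.command_gripper(0.015,15); im,s=snap('wrist','w2'); snap('side','s2'); print(s['time'],s['width'],s['ft_force'],s['tool_pos'],p)
E
```

```text
4.4583 0.023834437412430024 [ 1.05157581  4.7886319  -0.43468819] [0.43069473 0.05593775 0.06193772] [0.43083805 0.05412839 0.06199436]
```

View pics/w2.png

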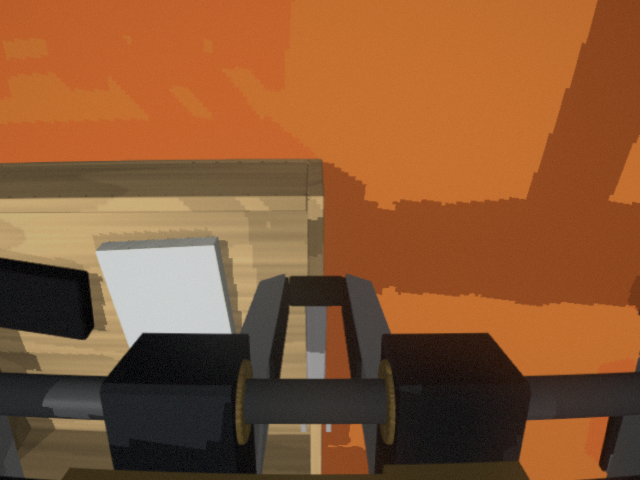

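View pics/s2.png

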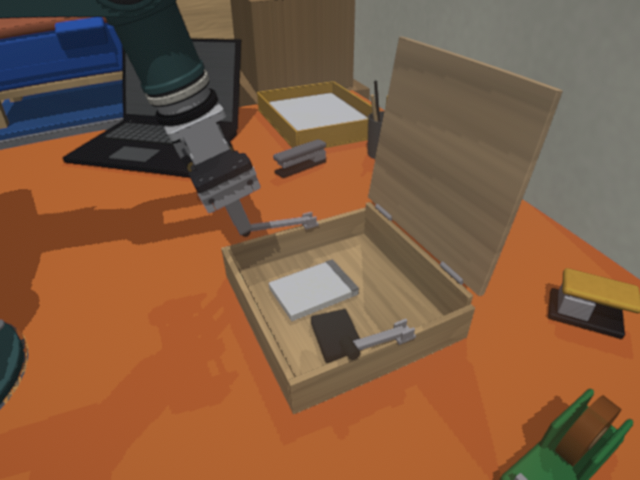

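The roller is pinched (width 23.8 mm). The roller centre is about 2 mm further in +y, so I'll correct for that and swing the stay.

```bash
python3 - <<'E'
from h import *
for th in np.append(np.arange(.155,2.1,.13),[2.12,2.16])[1:]:
    p,R=stay_pose(th,.25,dy=.0025); robot.move_linear(p,v=.12)
    s=robot.observe(); print(round(th,2),s['time'],round(s['width'],4),s['ft_force'].round(1),(s['tool_pos']-p).round(4))
snap('side','s3')
E
```

```text
0.29 4.825 0.0235 [-0.  -1.   0.8] [ 0.0003 -0.0004  0.0004]
0.42 5.0917 0.0235 [-0.9 -1.8  0.4] [ 0.0002 -0.0004  0.0001]
0.55 5.3583 0.0236 [ 1.1 -2.3  0.4] [ 0.0002 -0.0003  0.0002]
0.68 5.625 0.0235 [ 0.3 -2.7  1.7] [ 0.0004 -0.0003  0.0004]
0.81 5.8917 0.0237 [-0.2 -3.   1. ] [ 0.0005 -0.0003  0.0005]
0.94 6.1583 0.0235 [ 0.2 -4.5  2.3] [ 0.0004 -0.0002  0.0004]
1.07 6.425 0.0233 [-1.5 -4.5  3. ] [ 0.0004 -0.0002  0.0004]
1.2 6.6917 0.0233 [-1.1 -4.7  2.9] [ 0.0004 -0.0001  0.0005]
1.33 6.9583 0.0229 [-0.8 -4.4  5.3] [ 0.0005 -0.0001  0.0007]
1.46 7.225 0.0235 [ 0.8 -4.8  5.9] [ 0.0009 -0.0001  0.0011]
1.59 7.4917 0.0235 [ 0.6 -4.6  5.4] [ 0.0014 -0.      0.0015]
1.72 7.7583 0.0234 [ 1.8 -4.   6.2] [ 0.002 -0.     0.002]
1.85 8.025 0.0234 [ 2.5 -4.1  6. ] [0.0026 0.     0.0025]
1.98 8.2917 0.0231 [ 3.  -3.3  6.3] [0.0032 0.0001 0.0029]
2.12 8.5667 0.0233 [ 4.8 -2.7  6.4] [0.0038 0.0001 0.0032]
2.16 8.8167 0.0237 [ 5.8 -3.5  6.9] [0.0037 0.0001 0.0035]
```

View pics/s3.png

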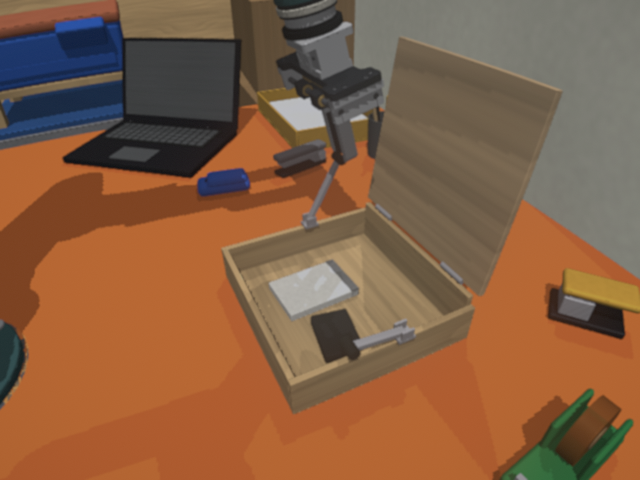

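```bash
python3 - <<'E'
from h import *
for th in (2.2,2.25):
    p,R=stay_pose(th,.25,dy=.002); p=p+[.0037,0,.0035]; robot.move_linear(p,v=.05)
    s=robot.observe(); print(round(th,2),s['time'],round(s['width'],4),s['ft_force'].round(1),(s['tool_pos']-p).round(4))
robot.command_gripper(0.06)
z=s['eef_rot'][:,2]
robot.move_linear(s['tool_pos']-z*.13,v=.25)
snap('side','s4');snap('top','t4'); print(robot.observe()['time'])
E
```

```text
2.2 9.1583 0.0238 [ 1.4 -0.7  2.8] [ 0.0004  0.0006 -0.    ]
2.25 9.4167 0.0239 [ 3.3 -1.1  2.6] [0.0009 0.0005 0.0001]
10.9167
```

View pics/s4.png

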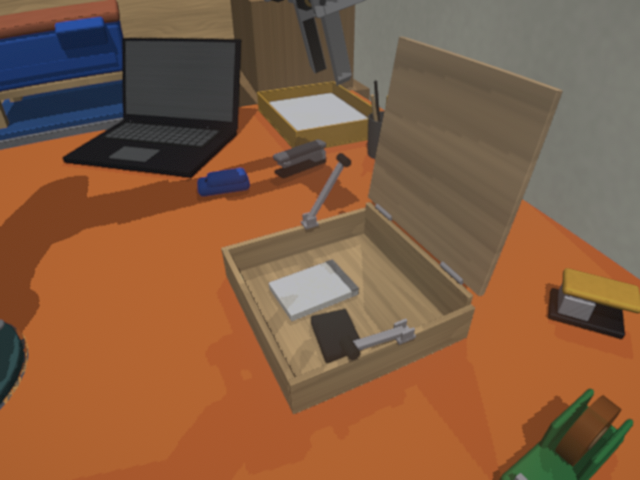

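View pics/t4.png

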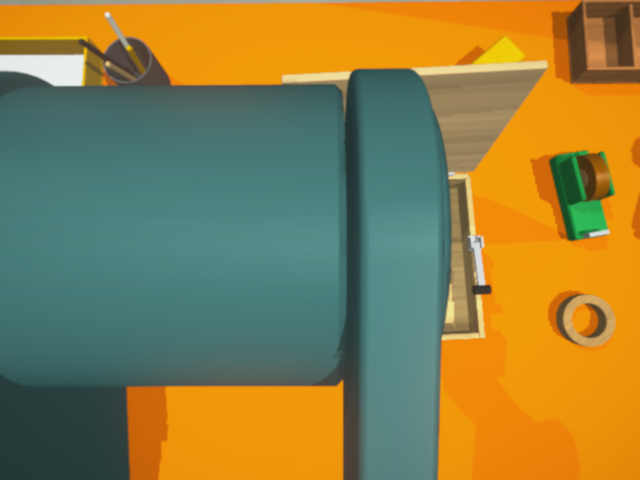

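```bash
python3 - <<'E'
from h import *
o,v=ray('side',(344,160)); n=B[:,1]; t=((W([0,.128,0])-o)@n)/(v@n); q=B.T@(o+v*t-O); print('tip',q, 'ang',np.arctan2(q[2]-.064,-(q[0]-.0175)), np.hypot(q[2]-.064,q[0]-.0175))
p,R=lid_pose(1.4,.012,back=.10); robot.reach(p,R)
print(robot.observe()['time'])
p,R=lid_pose(1.70,.012,back=.05); robot.reach(p,R)
im,s=snap('wrist','w5');snap('side','s5'); print(s['time'],s['tool_pos'],p)
for th in (1.62,1.67,1.72):
  for P in ([.1225-.247*np.cos(th),-.0,.073+.247*np.sin(th)],[.1225-.247*np.cos(th)+.009*np.sin(th),0,.073+.247*np.sin(th)+.009*np.cos(th)]): print(th,proj('wrist',W(P),s))
E
```

```text
tip [0.07539525 0.128      0.15081304] ang 2.158957515845012 0.10434732826523693
12.1417
12.7333 [ 0.6797982  -0.05898898  0.33470254] [ 0.67971694 -0.059502    0.33640137]
1.62 [267.71089736 267.83555575]
1.62 [284.34855494 268.30517895]
1.67 [290.64302351 268.29200202]
1.67 [307.48938724 268.48104805]
1.72 [313.78249914 268.36203893]
1.72 [330.64232275 268.26770414]
```

View pics/w5.png

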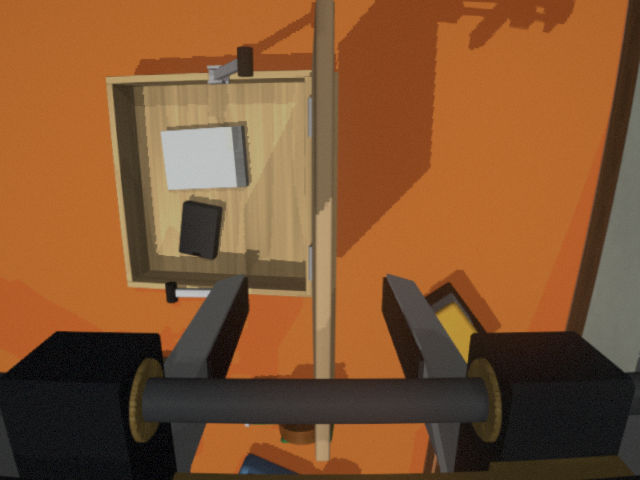

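View pics/s5.png

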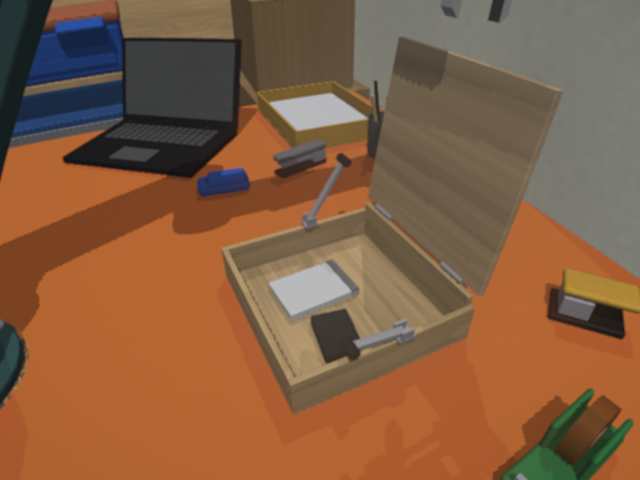

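The side view puts the stay at about 2.16, which is its stop. In the wrist view the lid's edge spans columns 315–333 at row 268, giving about 1.72 rad. Next I'll grip the edge.

```bash
python3 - <<'E'
from h import *
p,R=lid_pose(1.72,.012,back=.045); robot.move_linear(p,R,v=.1)
p,R=lid_pose(1.72,.012); robot.move_linear(p,R,v=.1)
s=robot.observe(); print(s['time'],s['ft_force'].round(1))
robot.command_gripper(0.002,12); s=robot.observe(); print(s['time'],s['width'],s['ft_force'].round(1),(s['tool_pos']-p).round(4))
snap('wrist','w6')
E
```

```text
13.6833 [-0.7 -0.3  0.7]
14.5167 0.008975520849046188 [ 0.3  0.6 -1.8] [ 0.0001  0.     -0.0001]
```

View pics/w6.png

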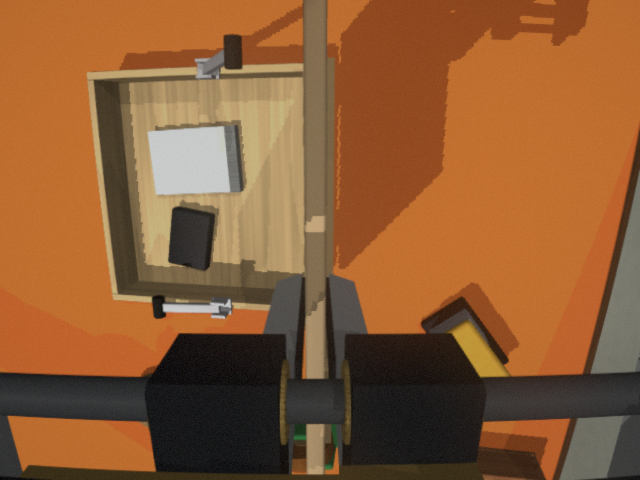

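Gripped at 8.98 mm, which is the lid's thickness, and centred. I'll lower along the arc and watch the force.

```bash
python3 - <<'E'
from h import *
for th in np.append(np.arange(1.66,1.17,-.06),[1.16,1.14,1.12,1.11,1.10,1.09,1.08]):
    p,R=lid_pose(th,.012); robot.move_linear(p,R,v=.07 if th>1.17 else .03)
    s=robot.observe(); n=B@np.array([np.sin(th),0,np.cos(th)]); fn=s['ft_force']@n
    print(round(th,2),round(s['time'],2),round(s['width'],4),s['ft_force'].round(1),'n',round(fn,2),(s['tool_pos']-p).round(4))
    if th<1.17 and fn>5: break
snap('side','s7')
E
```

```text
1.66 14.9 0.0092 [ 0.3 -0.7 -1. ] n 0.4 [-0.0005 -0.     -0.0002]
1.6 15.23 0.0088 [ 0.4  0.4 -1.2] n 0.5 [ 0.0001 -0.     -0.0003]
1.54 15.57 0.0089 [-0.2 -0.  -2.7] n -0.32 [ 0.0005 -0.     -0.0003]
1.48 15.9 0.0088 [ 0.1 -1.1 -3.7] n -0.25 [ 0.0005 -0.     -0.0003]
1.42 16.23 0.0085 [ 0.2 -1.4 -4. ] n -0.44 [ 0.0004 -0.0001 -0.0003]
1.36 16.57 0.0088 [ 0.9 -0.5 -5.4] n -0.28 [ 0.0004 -0.0001 -0.0003]
1.3 16.9 0.0088 [-0.   0.4 -4.8] n -1.29 [ 0.0004 -0.0001 -0.0002]
1.24 17.23 0.0089 [ 1.3 -1.1 -6.1] n -0.79 [ 0.0004 -0.0001 -0.0001]
1.18 17.57 0.0089 [ 0.9 -1.4 -5.9] n -1.51 [ 0.0004 -0.0001 -0.0001]
1.16 17.86 0.009 [ 2.2 -1.6 -7.3] n -1.0 [ 0.0003 -0.0001 -0.0001]
1.14 18.15 0.0089 [ 2.1 -1.8 -7.5] n -1.29 [-0.0001 -0.0001 -0.0002]
1.12 18.44 0.009 [ 1.7 -2.8 -7.4] n -1.78 [-0.0002 -0.0001 -0.0003]
1.11 18.69 0.0089 [ 3.2 -2.3 -8.1] n -0.8 [-0.0001 -0.0001 -0.0003]
1.1 18.94 0.0092 [ 8.5 -2.1 -8.8] n 3.48 [ 0.0011 -0.0001  0.0004]
1.09 19.19 0.0087 [ 12.7  -1.3 -10.2] n 6.51 [ 0.0025 -0.0001  0.0012]
```

View pics/s7.png

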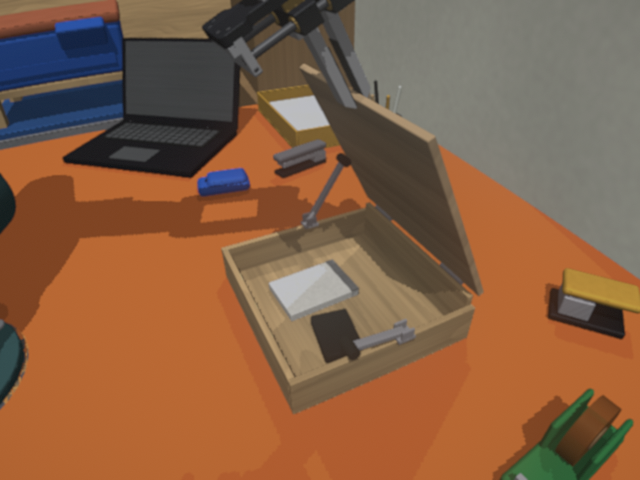

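Contact is clear at about 1.10: the normal force changed sign and is now +6.5 N. The picture shows the lid on the roller at (344,160). I'll ease back to 1.10, release, and retreat along the lid plane.

```bash
python3 - <<'E'
from h import *
p,R=lid_pose(1.10,.012); robot.move_linear(p,R,v=.02)
robot.command_gripper(0.05)
p,R=lid_pose(1.10,.012,back=.10); robot.move_linear(p,R,v=.12)
im,s=snap('side','s8'); snap('wrist','w8');print(s['time'],s['ft_force'].round(1))
E
```

```text
21.275 [ 0.5  0.  -0.6]
```

View pics/s8.png

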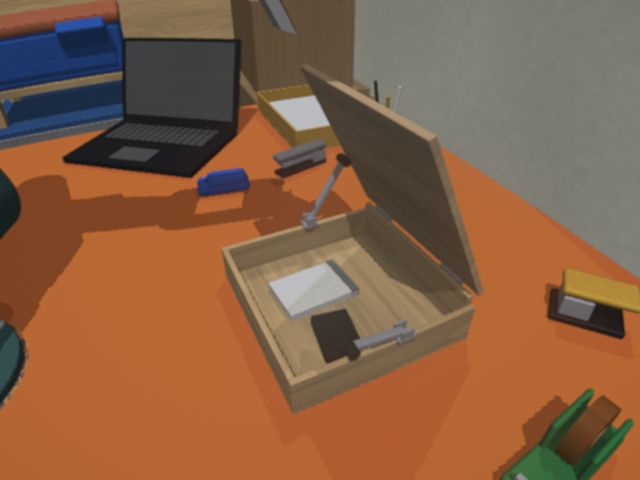

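View pics/w8.png

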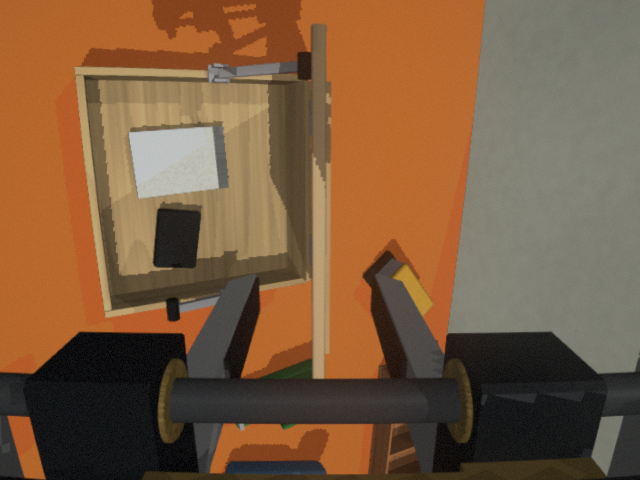

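The lid is resting on the roller, with the roller at (305,65) touching the underside in the wrist view. Its corner is still at (303,67) in the side view, and the gripper is clear. I'll check once more that it is still, then hand in.

```bash
python3 - <<'E'
from h import *
a=cv2.imread('pics/s8.png').astype(int)
robot.wait(.5); im,s=snap('side','s9')
b=im[:,:,::-1].astype(int); d=np.abs(a-b).max(2)[50:420,220:490]
print('changed px',(d>25).sum())
# lid angle: left free-edge underside corner, box y=.13 plane
o,v=ray('side',(303,67)); n=B[:,1]; t=((W([0,.130,0])-o)@n)/(v@n); q=B.T@(o+v*t-O); print(q,np.arctan2(q[2]-.073,.1225-q[0]))
robot.close_job(); print(s['time'])
E
```

```text
changed px 0
[0.01551202 0.13       0.2922789 ] 1.1168688491008407
the job is handed in; nothing more can be done
21.875
```

The lid is now propped half open on the long stay and the job is handed in, at about 21.9 s of the 56 s allowed.

- **Stay:** I pinched the roller of the long stay (left, +y side) and swung it up to its stop while the lid was still fully open at about 1.72 rad. Measured in the side view afterwards, it was at about 2.16 rad.
- **Lid:** I gripped its top edge and lowered it slowly along its arc until I felt it touch the stay at about 1.10 rad. I then eased off, let go and backed away along the lid plane.
- **Last checks:** The lid measured about 1.12 rad, resting on the roller. Two side pictures at least 0.5 s apart showed no changed pixels around the box. The gripper was clear and the wrist force was near zero.
- **Disagreements:** The roller was about 2 mm to the left (+y) of my first estimate. Near the top of the swing the tool sat up to 5 mm off my planned arc, with at most about 10 N at the wrist. I corrected for both; no check failed.

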